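# Hold the polisher guard open at 45 degrees for a film check

## Robot

A 6-joint arm with a two-finger parallel gripper is mounted at the origin on the work surface. World frame = base frame: x ahead of the robot, y to its left, z up, the work surface at z = 0. Lengths are in m, angles in rad, forces in N, time in s.
With the tool pointing down it reaches from about 0.25 to 0.8 m from the base axis. Payload 3.9 kg.
Tool frame: the origin (TCP) lies on the centre line of the jaws, within the pads' length; the fingertips stand 17 mm ahead of it and the grasp point (between the pads) lies 2 mm behind it (tip_reach is the distance from the TCP to the fingertips, in m); z points along the fingers, x is the direction in which the jaws open and shut, and the axes are right-handed (so a half turn about z gives the same grasp; the last joint's range is limited). The gripper opens to 85 mm and grips with 20 to 120 N. Pads are 22 mm wide; open, the fingers measure 114 mm over their backs; the gripper's body (76 mm by 85 mm) begins 54 mm behind the grasp point. The pads swing forward as they close: fully open they stand 13 mm farther back than shut.
Start: joints at [-1.212, 0.26, -0.138, 1.173, 0, 1.571], TCP at [0.184, -0.492, 0.248] pointing down, gripper open.
Joint ranges: [-2.78, 2.78], [-0.83, 1.72], [-1.28, 1.37], [-1.9, 2.12], [-1.57, 1.48], [-3.14, 3.14]. Speed limits (rad/s): [2.57, 2.57, 3.14, 3.14, 3.14, 3.14].

## Interface

Orientations are given as a unit quaternion [w, x, y, z].
In Python, from station import sense, snapshot, camera_info, job_done, tip_reach gives the robot as it stands. The module is installed in compiled form; this text tells all that it offers.
- The arm moves only by the tool apply_moves, never from a script. Its argument "motion" is a list of rows, each an object with "fingers": the opening, from -1 (shut) to 1 (fully open); "delta_pos": the shift along the tool's x, y, z as a fraction of full scale, a list of three; "dr": the turn, a rotation vector about the tool's x, y, z as a fraction of full scale, a list of three. In form: [{"fingers": fingers, "delta_pos": [dx, dy, dz], "dr": [ax, ay, az]}, ...]. A call has 1 to 20 rows; each row shifts and turns the commanded pose from where the row before left it, along the tool's axes as they then stand; what a row does not reach is not made up. Full scale, the value 1, is 200 mm for a shift and pi/4 rad for a turn. A row lasts 1/12 s, in which the tool goes at most 41.7 mm and 7.16 degrees, less where a joint would pass 70% of its speed; a pose out of reach is approached as far as the arm can. A call with a number of a shift or a turn outside -1 to 1 is refused whole. A call with a gripper value outside its range is refused whole. The fingers move at their own pace and stop on an object; "newtons" is the grip in N (left out, the last holds). Time passes only in rows, so rows that do not move let the fingers close. It gives the time, the measured TCP pose, the force and the opening at its end, in the units of the state.
- sense(): the state, without advancing time (a new reading comes with each control period).
- snapshot(name): name is "scene" or "top" or "wrist"; returns the picture (480x640x3 uint8, red, green, blue); there is no depth.
- camera_info(name): a dict with "intrinsics" (3x3 intrinsics, pixels), "k1" (the pictures are not rectified: a ray, as slopes to the right and down, at radius r is drawn at 1 + k1 r^2 times it, then the intrinsics apply), "cam_to_world" (4x4, takes a point from camera to world coordinates). Camera axes: x right, y down, z forward; pixel columns grow to the right and rows downward; lengths in m; the calibration is good to about 2 mm. A picture is of the moment at which its call begins: read the wrist's pose just before it. camera_info takes no time and is no camera call; for the wrist camera it gives the pose at the moment of the call.
- job_done(): hands the job in, once; it reports no verdict.
The state is a dict: "time_s": time; "q": joint angles; "joint_velocities": joint speeds; "tau": joint torques, N m; "position": TCP position; "orientation": TCP orientation; "ft_force": force on the tool from outside, world axes, zero at the start; "moment": the same for the moment, N m; "finger_gap": finger opening in m.
Only numpy, scipy, OpenCV 4.12 (cv2) and the standard library are available. Lean on these libraries where they do the work, as an engineer would, in place of code of your own. Each camera call takes 0.05 s, during which the arm holds its last target. There are 200 camera calls.

## Task

Turn the selector on the grey control box to the green mark while the polisher's guard is still shut, and let it click in there. Then lift the red-framed guard by its black bar handle to 45 degrees from shut (in line with the yellow gauge arm beside it) and finish while still holding it there with the gripper: it falls shut if let go. Leave the other things on the bench where they are.

Things in the scene. Friction and masses are not known exactly. Their poses are not given: they have to be found in the camera images.
- polisher: Fibre polishing machine, fixed on the bench: black body with an aluminium top plate 220 x 270 mm whose top is 90 mm above the bench, round platen with olive film, four clamp posts at the plate's corners (tops 140 mm above the bench). Origin: centre of its underside on the bench; x axis from the handle side to the hinge side, y along the hinge, z up.
- guard (a joint): Angle of the guard in rad: 0 shut, growing as its front rises, stop at 1.25; 45 degrees is 0.785. Gravity always shuts it; no spring, little friction. The guard weighs 0.28 to 0.56 kg.
- guard_handle (a point): Middle of the guard's handle: round black bar, 12 mm diameter, 116 mm long, parallel to the hinge, on two struts 55 mm either side of its middle. It stands 45 mm in front of the guard's front edge, in the panel's plane, with free space round it; 130 mm above the bench when shut. Its axes turn with the guard and equal the polisher's when shut.
- guard_hinge (a point): Middle of the guard's hinge line (fixed, along the polisher's y), on the polisher's far side, 130 mm above the bench, 235 mm from the bar's axis. Guard: clear panel in red frame, 150 mm wide, 190 mm hinge to front, skirt 26 mm deep. A fixed yellow gauge arm, 85 mm long, rises from the hinge at 45 degrees beyond the guard's +y edge.
- console: Grey control box, 130 x 130 x 70 mm high, fixed on the bench left or right of the polisher. Origin: centre of its underside; z up. On its top, 43 mm from the selector's axis, four coloured marks: seen from above, white at 60 degrees counterclockwise from the box's x axis, then clockwise in steps of 40 degrees yellow (20 degrees), green (-20 degrees), red (-60 degrees).
- selector (a joint): Angle of the selector in rad, growing clockwise seen from above: 0 white, 0.7 yellow, 1.4 green, 2.1 red, stops at -0.15 and 2.25. It clicks into these four positions (up to about 0.07 N m to leave one) and starts at white or yellow.
- selector_grip (a point): Selector knob on the middle of the control box: black bar grip 46 mm long, 14 mm wide, standing 32 mm high on a 48 mm disc; the point lies on the axis, 96 mm above the bench (top of the bar at 108 mm, disc top at 78 mm). Its x axis runs along the bar to the end with the white pointer line; z up. Turns about the vertical.
- red_bin: Bystander: fixed red open bin with small parts, 160 x 130 x 65 mm, on the side of the polisher where the control box is not. Origin: centre of its underside.
- jig: Bystander, loose: round steel polishing jig, 110 mm diameter, 8 mm thick, blue caps and a 38 mm high centre stub. Origin: centre of its underside.
- bottle: Bystander, loose: clear bottle, 64 mm diameter, 190 mm high. Origin: centre of its underside.
- film_jar: Bystander, loose: amber jar with white cap, 80 mm diameter, 50 mm high. Origin: centre of its underside.
- brush: Bystander, loose: cleaning brush lying down, 200 mm long, 42 mm wide, 20 mm high. Origin: under its middle; x axis along it.
- gauge_block: Bystander, loose: steel block 50 x 35 x 30 mm. Origin: centre of its underside.
There are look-alikes about, which are no part of the job. Several things have the shape of the console; the one meant has the colours described above.

How it is judged:
By the outcome, as a careful person would: the job done as asked, in the order asked, and still so for the second after the job is handed in, while the arm keeps its last pose, push and grip.
It also fails if it takes over 51 s, if anything falls off the work surface, if the arm or the gripper's body presses on something with over 40 N, if the wrist force passes 120 N, or if a joint passes its speed limit or range.

## Working session

There is one attempt and no reset: what is moved stays moved. The work goes in short steps, Python scripts to look and compute and a tool call to move; the robot and the scene stay as the last step left them, time stands still between calls to the robot, and variables do not carry over. Pictures are saved under pics/ and viewed, about 8 in all and at most 12, crops included, and the job is handed in when it is done.

Besides the shell and the picture viewer there is one more tool, called by a JSON object that holds its "fn" and its "kwargs". apply_moves: Moves the arm, as the interface text tells. Shift numbers are shares of 200 mm and turn numbers shares of pi/4 rad, none past 1 either way. Its arguments: {"type":"object","properties":{"motion":{"type":"array"},"newtons":{"type":"number"}},"required":["motion"]}

```bash
mkdir -p pics; cat > h.py <<'E'
import numpy as np, cv2
from station import *
def load(n): return np.load(f'pics/{n}.npz')
def snap(cam,n):
    ci=camera_info(cam); im=snapshot(cam)
    cv2.imwrite(f'pics/{n}.png',im[:,:,::-1])
    np.savez(f'pics/{n}.npz',im=im,K=ci['intrinsics'],k1=ci['k1'],T=ci['cam_to_world'])
    return im
def ray(n,uv):
    d=load(n); K=d['K'];k1=float(d['k1']);T=d['T']
    p=cv2.undistortPoints(np.array(uv,float).reshape(-1,1,2),K,np.array([k1,0,0,0,0.]))[:,0]
    r=np.c_[p,np.ones(len(p))]@T[:3,:3].T
    return T[:3,3],r
def onz(n,uv,z):
    o,r=ray(n,uv); return o+r*((z-o[2])/r[:,2])[:,None]
def proj(n,P):
    d=load(n);T=d['T']; Ti=np.linalg.inv(T)
    R,_=cv2.Rodrigues(Ti[:3,:3])
    return cv2.projectPoints(np.array(P,float).reshape(-1,1,3),R,Ti[:3,3],d['K'],np.array([float(d['k1']),0,0,0,0]))[0][:,0]
E
python3 - <<'E'
from h import *
for c in ['scene','top']:
    snap(c,c+'0'); d=load(c+'0'); print(c,d['T'].round(3).tolist(),d['K'].round(0).tolist(),d['k1'])
s=sense(); print(s, tip_reach)
E
```

```text
scene [[-0.276, 0.718, -0.639, 1.2], [0.961, 0.209, -0.181, 0.243], [0.004, -0.664, -0.748, 0.878], [0.0, 0.0, 0.0, 1.0]] [[435.0, 0.0, 317.0], [0.0, 435.0, 238.0], [0.0, 0.0, 1.0]] -0.07925978413262869
top [[-0.003, -0.995, 0.096, 0.418], [-1.0, 0.001, -0.018, 0.06], [0.017, -0.096, -0.995, 1.35], [0.0, 0.0, 0.0, 1.0]] [[498.0, 0.0, 315.0], [0.0, 498.0, 239.0], [0.0, 0.0, 1.0]] 0.03952863442986597
{'time_s': 0.1, 'q': array([-1.21200859e+00,  2.60624466e-01, -1.39263158e-01,  1.17270583e+00,
        1.84099368e-05,  1.57078752e+00]), 'joint_velocities': array([-8.87288753e-05, -2.69218051e-04,  2.84221795e-03, -8.58859064e-04,
       -8.47898031e-04, -9.34101809e-04]), 'tau': array([-1.03543571e-04, -4.06507945e+01,  2.54527813e+01,  1.00956715e-02,
       -2.95179620e-05, -5.91153750e-06]), 'position': array([ 0.18414404, -0.49100938,  0.24753616]), 'orientation': array([-5.19381037e-04,  8.21932649e-01, -5.69583983e-01, -7.33313052e-04]), 'ft_force': array([-0.07202536,  0.37053033,  0.35151611]), 'moment': array([-0.0729685 , -0.03331822, -0.01903164]), 'finger_gap': 0.08537482650015515} 0.017
```

View pics/top0.png

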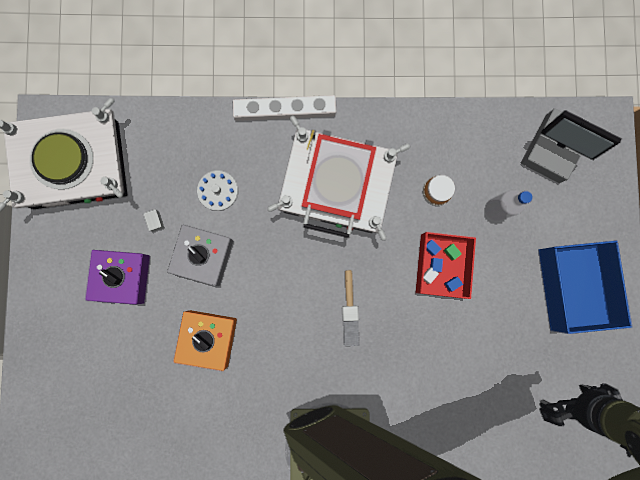

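View pics/scene0.png

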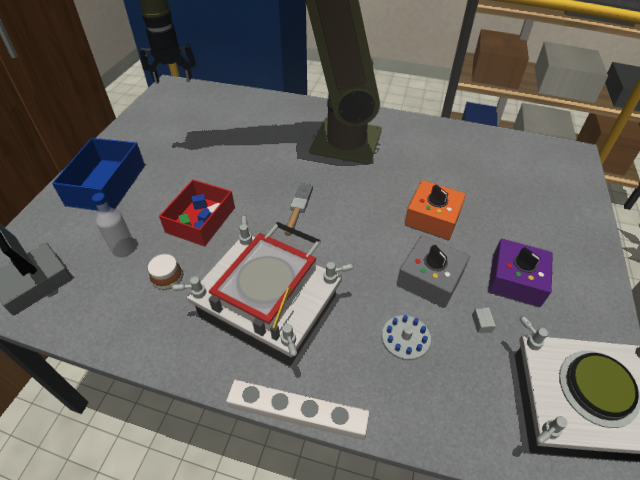

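Top view: grey console at about (198,254), polisher at (338,185) with the bar at (327,229) and the gauge at (310,145), which is the +y side. Orange and purple boxes are decoys. Next I'll measure the marks, bar and frame.

```bash
python3 - <<'E'
from h import *
im=load('top0')['im']
a=cv2.resize(im[220:290,160:240],None,fx=5,fy=5,interpolation=cv2.INTER_CUBIC)
b=cv2.resize(im[110:250,270:410],None,fx=2.5,fy=2.5,interpolation=cv2.INTER_CUBIC)
cv2.imwrite('pics/crop.png',np.hstack([a,b])[:,:,::-1])
hsv=cv2.cvtColor(im,cv2.COLOR_RGB2HSV)
def blobs(m,box,mn=4):
    x0,y0,x1,y1=box; z=np.zeros_like(m); z[y0:y1,x0:x1]=m[y0:y1,x0:x1]
    n,l,s,c=cv2.connectedComponentsWithStats(z)
    return [(c[i],s[i,4]) for i in range(1,n) if s[i,4]>=mn]
box=(172,228,230,282)
S=lambda h0,h1,s=90,v=60:cv2.inRange(hsv,(h0,s,v),(h1,255,255))
for nm,m in dict(yel=S(18,33),grn=S(45,85),red=S(0,8)|S(172,180),white=cv2.inRange(hsv,(0,0,200),(180,40,255)),blk=cv2.inRange(hsv,(0,0,0),(180,255,45))).items():
    for c,n in blobs(m,box): print(nm,c.round(1),n,onz('top0',[c],.07)[0].round(4))
m=S(0,8)|S(172,180)
z=np.zeros_like(m);z[120:225,290:385]=m[120:225,290:385]
r=cv2.minAreaRect(cv2.findNonZero(z)); bp=cv2.boxPoints(r); P=onz('top0',bp,.13); print(r); print(P.round(4), P.mean(0).round(4),np.linalg.norm(np.diff(P,axis=0),axis=1))
m=cv2.inRange(hsv,(0,0,0),(180,255,50))
for c,n in blobs(m,(295,205,360,250),8):print('blk',c,n,onz('top0',[c],.13))
E
```

```text
yel [197. 238.] 21 [0.5447 0.3405 0.07  ]
grn [208.3 241.1] 18 [0.5366 0.3116 0.07  ]
red [214.4 250.6] 22 [0.5122 0.2957 0.07  ]
white [186.1 242.5] 15 [0.5332 0.3679 0.07  ]
white [190.6 249.2] 8 [0.5157 0.3561 0.07  ]
blk [196.8 254.5] 113 [0.5021 0.3403 0.07  ]
((338.7644958496094, 176.21267700195312), (59.66366195678711, 75.08922576904297), 13.091893196105957)
[[ 0.618   0.0724  0.13  ]
 [ 0.8035  0.0297  0.13  ]
 [ 0.7691 -0.116   0.13  ]
 [ 0.5842 -0.0713  0.13  ]] [ 0.6937 -0.0213  0.13  ] [0.19034741 0.14968885 0.19020625]
blk [327.77777778 222.11111111] 18 [[0.57785655 0.00678675 0.13      ]]
blk [326.73684211 230.15789474] 171 [[0.55784195 0.0094611  0.13      ]]
blk [355.88888889 228.55555556] 9 [[ 0.56176369 -0.0626197   0.13      ]]
```

View pics/crop.png

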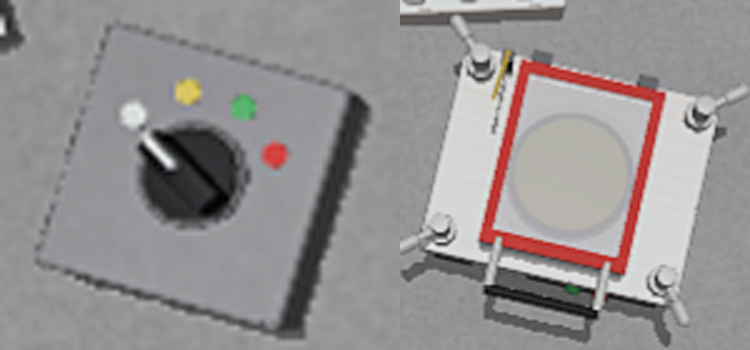

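```bash
cat >> h.py <<'E'
from scipy.spatial.transform import Rotation as Ro
def Rtool(xdir_deg): # tool down, x at given world angle
    a=np.radians(xdir_deg); x=np.array([np.cos(a),np.sin(a),0]); z=np.array([0,0,-1.]); return np.c_[x,np.cross(z,x),z]
def cur():
    s=sense(); q=s['orientation']; return np.array(s['position']),Ro.from_quat([q[1],q[2],q[3],q[0]]).as_matrix(),s
def rel(p,R=None):
    """shift in final... units: rotate first (dr total), then shift in the turned tool axes"""
    p0,R0,s=cur()
    if R is None: R=R0
    dr=Ro.from_matrix(R0.T@R).as_rotvec()/(np.pi/4)
    print('dr',dr.round(3),'| shift after turn',(R.T@(np.array(p)-p0)/.2).round(3),'| shift before turn',(R0.T@(np.array(p)-p0)/.2).round(3))
E
python3 - <<'E'
from h import *
M=np.array([[.5332,.3679],[.5447,.3405],[.5366,.3116],[.5122,.2957]])
L=.043*np.array([[np.cos(np.radians(a)),np.sin(np.radians(a))] for a in (60,20,-20,-60)])
A=L-L.mean(0);B=M-M.mean(0)
u=(A*B).sum();v=(A[:,0]*B[:,1]-A[:,1]*B[:,0]).sum();th=np.arctan2(v,u)
R=np.array([[np.cos(th),-np.sin(th)],[np.sin(th),np.cos(th)]])
c=M.mean(0)-R@L.mean(0); print('yaw',np.degrees(th),'c',c,'res',(M-(L@R.T+c)).round(4).tolist())
# independent check: pointer line seen at z .108, white px
p=onz('top0',[[190.6,249.2]],.108)[0]; print('pointer ang',np.degrees(np.arctan2(*(p[:2]-c)[::-1])), np.linalg.norm(p[:2]-c),'expected white',np.degrees(th)+60)
bar=np.degrees(th)+60
for x in (bar-90,bar+90):
    print(x); rel([*c,.2],Rtool(x))
E
```

```text
yaw -16.30172590622743 c [0.50196603 0.33761348] res [[0.0001, 0.0006], [-0.0002, 0.0001], [-0.0, -0.0006], [0.0001, -0.0001]]
pointer ang 41.758308314015046 0.014714559094625938 expected white 43.69827409377257
-46.30172590622743
dr [-0.     0.002 -0.514] | shift after turn [-1.898 -4.011  0.238] | shift before turn [-3.321 -2.943  0.244]
133.69827409377257
dr [3.000e-03 1.000e-03 3.486e+00] | shift after turn [1.898 4.011 0.238] | shift before turn [-3.321 -2.943  0.244]
```

{"fn": "apply_moves", "kwargs": {"motion": [{"fingers": 0.2, "delta_pos": [0, 0, 0], "dr": [0, 0, 0.15]}, {"fingers": 0.2, "delta_pos": [0, 0, 0], "dr": [0, 0, 0.0]}], "newtons": 40}}

```text
time_s: 0.27
position: [0.1842, -0.4912, 0.2478]
orientation: [-0.0, 0.786, -0.618, -0.001]
ft_force: [0.1, -0.2, -0.5]
finger_gap: 0.064
```

```bash
python3 - <<'E'
from h import *
print(sense()['q'],sense()['finger_gap'])
E
```

```text
[-1.21200287e+00  2.60433599e-01 -1.38842636e-01  1.17270746e+00
 -2.41231190e-06  1.69059933e+00] 0.06396595842873071
```

{"fn": "apply_moves", "kwargs": {"motion": [{"fingers": 0.2, "delta_pos": [0, 0, 0], "dr": [0, 0, -0.15]}, {"fingers": 0.2, "delta_pos": [0, 0, 0], "dr": [0, 0, -0.15]}, {"fingers": 0.2, "delta_pos": [0, 0, 0], "dr": [0, 0, -0.15]}, {"fingers": 0.2, "delta_pos": [0, 0, 0], "dr": [0, 0, -0.15]}, {"fingers": 0.2, "delta_pos": [0, 0, 0], "dr": [0, 0, -0.15]}, {"fingers": 0.2, "delta_pos": [0, 0, 0], "dr": [0, 0, -0.15]}, {"fingers": 0.2, "delta_pos": [0, 0, 0], "dr": [0, 0, -0.15]}, {"fingers": 0.2, "delta_pos": [0, 0, 0], "dr": [0, 0, -0.15]}, {"fingers": 0.2, "delta_pos": [0, 0, 0], "dr": [0, 0, -0.15]}, {"fingers": 0.2, "delta_pos": [0, 0, 0], "dr": [0, 0, -0.15]}, {"fingers": 0.2, "delta_pos": [0, 0, 0], "dr": [0, 0, -0.15]}, {"fingers": 0.2, "delta_pos": [0, 0, 0], "dr": [0, 0, -0.15]}, {"fingers": 0.2, "delta_pos": [0, 0, 0], "dr": [0, 0, -0.15]}, {"fingers": 0.2, "delta_pos": [0, 0, 0], "dr": [0, 0, -0.15]}, {"fingers": 0.2, "delta_pos": [0, 0, 0], "dr": [0, 0, -0.15]}, {"fingers": 0.2, "delta_pos": [0, 0, 0], "dr": [0, 0, -0.15]}]}}

```text
time_s: 1.6
position: [0.1843, -0.4913, 0.248]
orientation: [-0.0, 0.961, 0.278, -0.0]
ft_force: [-0.5, 0.5, 0.5]
finger_gap: 0.0515
```

{"fn": "apply_moves", "kwargs": {"motion": [{"fingers": 0.2, "delta_pos": [0, 0, 0], "dr": [0, 0, -0.15]}, {"fingers": 0.2, "delta_pos": [0, 0, 0], "dr": [0, 0, -0.15]}, {"fingers": 0.2, "delta_pos": [0, 0, 0], "dr": [0, 0, -0.15]}, {"fingers": 0.2, "delta_pos": [0, 0, 0], "dr": [0, 0, -0.15]}, {"fingers": 0.2, "delta_pos": [0, 0, 0], "dr": [0, 0, -0.15]}, {"fingers": 0.2, "delta_pos": [0, 0, 0], "dr": [0, 0, -0.15]}, {"fingers": 0.2, "delta_pos": [0, 0, 0], "dr": [0, 0, -0.15]}, {"fingers": 0.2, "delta_pos": [0, 0, 0], "dr": [0, 0, -0.15]}, {"fingers": 0.2, "delta_pos": [0, 0, 0], "dr": [0, 0, -0.15]}, {"fingers": 0.2, "delta_pos": [0, 0, 0], "dr": [0, 0, -0.15]}, {"fingers": 0.2, "delta_pos": [0, 0, 0], "dr": [0, 0, -0.15]}, {"fingers": 0.2, "delta_pos": [0, 0, 0], "dr": [0, 0, -0.15]}, {"fingers": 0.2, "delta_pos": [0, 0, 0], "dr": [0, 0, -0.15]}, {"fingers": 0.2, "delta_pos": [0, 0, 0], "dr": [0, 0, -0.15]}, {"fingers": 0.2, "delta_pos": [0, 0, 0], "dr": [0, 0, -0.15]}, {"fingers": 0.2, "delta_pos": [0, 0, 0], "dr": [0, 0, 0]}]}}

```text
time_s: 2.93
position: [0.1843, -0.4913, 0.248]
orientation: [-0.0, 0.396, 0.918, 0.0]
ft_force: [-0.3, -0.1, -0.3]
finger_gap: 0.0511
```

```bash
python3 - <<'E'
from h import *
print(sense()['q']); rel([.502,.3376,.2],Rtool(133.7))
E
```

```text
[-1.21194803e+00  2.60242195e-01 -1.38587226e-01  1.17272861e+00
 -7.56957133e-06 -1.96781976e+00]
dr [ 0.    -0.001 -0.009] | shift after turn [1.899 4.012 0.24 ] | shift before turn [1.926 3.999 0.242]
```

{"fn": "apply_moves", "kwargs": {"motion": [{"fingers": 0.2, "delta_pos": [0.08, 0.166, 0], "dr": [0, 0, 0]}, {"fingers": 0.2, "delta_pos": [0.08, 0.166, 0], "dr": [0, 0, 0]}, {"fingers": 0.2, "delta_pos": [0.08, 0.166, 0], "dr": [0, 0, 0]}, {"fingers": 0.2, "delta_pos": [0.08, 0.166, 0], "dr": [0, 0, 0]}, {"fingers": 0.2, "delta_pos": [0.08, 0.166, 0], "dr": [0, 0, 0]}, {"fingers": 0.2, "delta_pos": [0.08, 0.166, 0], "dr": [0, 0, 0]}, {"fingers": 0.2, "delta_pos": [0.08, 0.166, 0], "dr": [0, 0, 0]}, {"fingers": 0.2, "delta_pos": [0.08, 0.166, 0], "dr": [0, 0, 0]}, {"fingers": 0.2, "delta_pos": [0.08, 0.166, 0], "dr": [0, 0, 0]}, {"fingers": 0.2, "delta_pos": [0.08, 0.166, 0], "dr": [0, 0, 0]}, {"fingers": 0.2, "delta_pos": [0.08, 0.166, 0], "dr": [0, 0, 0]}, {"fingers": 0.2, "delta_pos": [0.08, 0.166, 0], "dr": [0, 0, 0]}, {"fingers": 0.2, "delta_pos": [0.08, 0.166, 0], "dr": [0, 0, 0]}, {"fingers": 0.2, "delta_pos": [0.08, 0.166, 0], "dr": [0, 0, 0]}, {"fingers": 0.2, "delta_pos": [0.08, 0.166, 0], "dr": [0, 0, 0]}, {"fingers": 0.2, "delta_pos": [0.08, 0.166, 0], "dr": [0, 0, 0]}, {"fingers": 0.2, "delta_pos": [0.08, 0.166, 0], "dr": [0, 0, 0]}, {"fingers": 0.2, "delta_pos": [0.08, 0.166, 0], "dr": [0, 0, 0]}, {"fingers": 0.2, "delta_pos": [0.08, 0.166, 0], "dr": [0, 0, 0]}, {"fingers": 0.2, "delta_pos": [0.08, 0.166, 0], "dr": [0, 0, 0]}]}}

```text
time_s: 4.6
position: [0.4512, 0.1975, 0.2482]
orientation: [0.0, 0.399, 0.917, -0.0]
ft_force: [0.7, 0.3, 0.2]
finger_gap: 0.0511
```

{"fn": "apply_moves", "kwargs": {"motion": [{"fingers": 0.2, "delta_pos": [0.08, 0.166, 0], "dr": [0, 0, 0]}, {"fingers": 0.2, "delta_pos": [0.08, 0.166, 0], "dr": [0, 0, 0]}, {"fingers": 0.2, "delta_pos": [0.08, 0.166, 0.1], "dr": [0, 0, 0]}, {"fingers": 0.2, "delta_pos": [0.086, 0.18, 0.1], "dr": [0, 0, 0]}, {"fingers": 0.2, "delta_pos": [0, 0, 0], "dr": [0, 0, 0]}, {"fingers": 0.2, "delta_pos": [0, 0, 0], "dr": [0, 0, 0]}]}}

```text
time_s: 5.1
position: [0.5038, 0.3341, 0.207]
orientation: [-0.001, 0.398, 0.918, -0.002]
ft_force: [-0.6, -0.0, 0.4]
finger_gap: 0.0514
```

```bash
python3 - <<'E'
from h import *
print(sense()['q'],sense()['finger_gap']); rel([.502,.3376,.1],Rtool(133.7))
snap('wrist','w1')
E
```

```text
[ 5.85644729e-01  4.18176525e-01 -1.02399200e-02  1.14695616e+00
 -1.28849420e-04 -1.67191657e-01] 0.05135500888872488
dr [-0.006 -0.001 -0.013] | shift after turn [0.019 0.005 0.535] | shift before turn [0.019 0.008 0.535]
```

View pics/w1.png

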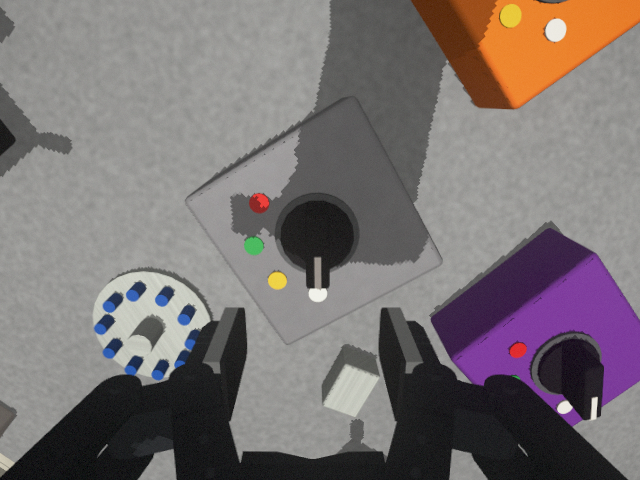

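Wrist view: the pointer is on white (317,294), with green at (254,245). The jaws lie across the bar. I'll cross-check the centre from this view.

```bash
python3 - <<'E'
from h import *
M=onz('w1',[[317,295],[277.5,281],[254,245.5],[260,203]],.07)[:,:2]
L=.043*np.array([[np.cos(np.radians(a)),np.sin(np.radians(a))] for a in (60,20,-20,-60)])
A=L-L.mean(0);B=M-M.mean(0)
th=np.arctan2((A[:,0]*B[:,1]-A[:,1]*B[:,0]).sum(),(A*B).sum())
R=np.array([[np.cos(th),-np.sin(th)],[np.sin(th),np.cos(th)]])
c=M.mean(0)-R@L.mean(0); print('yaw',np.degrees(th),'c',c,'res',(M-(L@R.T+c)).round(4).tolist())
b=onz('w1',[[317.5,258],[317.5,288]],.108); print(b, np.degrees(np.arctan2(*(b[1]-b[0])[:2][::-1])))
rel([*c,.1],Rtool(133.7))
E
```

```text
yaw -17.23475911619785 c [0.50348461 0.33888029] res [[0.0003, 0.0008], [-0.0, 0.0005], [-0.0, -0.0004], [-0.0003, -0.0008]]
[[0.50461254 0.33952063 0.108     ]
 [0.51857883 0.35274725 0.108     ]] 43.44187409222174
dr [-0.004 -0.    -0.014] | shift after turn [0.022 0.019 0.542] | shift before turn [0.022 0.02  0.542]
```

{"fn": "apply_moves", "kwargs": {"motion": [{"fingers": 0.2, "delta_pos": [0.02, 0.014, 0.1], "dr": [0, 0, -0.012]}, {"fingers": 0.2, "delta_pos": [0, 0, 0.1], "dr": [0, 0, 0]}, {"fingers": 0.2, "delta_pos": [0, 0, 0.1], "dr": [0, 0, 0]}, {"fingers": 0.2, "delta_pos": [0, 0, 0.1], "dr": [0, 0, 0]}, {"fingers": 0.2, "delta_pos": [0, 0, 0.08], "dr": [0, 0, 0]}, {"fingers": 0.2, "delta_pos": [0, 0, 0.05], "dr": [0, 0, 0]}, {"fingers": -0.6, "delta_pos": [0, 0, 0], "dr": [0, 0, 0]}, {"fingers": -1, "delta_pos": [0, 0, 0], "dr": [0, 0, 0]}, {"fingers": -1, "delta_pos": [0, 0, 0], "dr": [0, 0, 0]}, {"fingers": -1, "delta_pos": [0, 0, 0], "dr": [0, 0, 0]}, {"fingers": -1, "delta_pos": [0, 0, 0], "dr": [0, 0, 0]}, {"fingers": -1, "delta_pos": [0, 0, 0], "dr": [0, 0, 0]}], "newtons": 40}}

```text
time_s: 6.15
position: [0.5043, 0.3385, 0.1056]
orientation: [0.0, 0.394, 0.919, 0.001]
ft_force: [-2.7, -0.9, 6.5]
finger_gap: 0.0132
```

```bash
python3 - <<'E'
from h import *
s=sense();print(s['time_s'],s['q'][5],s['ft_force'],s['moment'],s['finger_gap']); rel([.503,.3383,.1],Rtool(133.7))
E
```

```text
6.15 -0.1701015796528356 [-2.72456216 -0.85834556  6.48060476] [-0.1292675   0.50870913  0.01364407] 0.013165023349452095
dr [ 0.003  0.    -0.002] | shift after turn [ 0.004 -0.005  0.028] | shift before turn [ 0.004 -0.006  0.028]
```

{"fn": "apply_moves", "kwargs": {"motion": [{"fingers": -1, "delta_pos": [0, 0, 0], "dr": [0, 0, 0.12]}, {"fingers": -1, "delta_pos": [0, 0, 0], "dr": [0, 0, 0.12]}, {"fingers": -1, "delta_pos": [0, 0, 0], "dr": [0, 0, 0.12]}, {"fingers": -1, "delta_pos": [0, 0, 0], "dr": [0, 0, 0.12]}, {"fingers": -1, "delta_pos": [0, 0, 0], "dr": [0, 0, 0.12]}, {"fingers": -1, "delta_pos": [0, 0, 0], "dr": [0, 0, 0.12]}, {"fingers": -1, "delta_pos": [0, 0, 0], "dr": [0, 0, 0.12]}, {"fingers": -1, "delta_pos": [0, 0, 0], "dr": [0, 0, 0.12]}, {"fingers": -1, "delta_pos": [0, 0, 0], "dr": [0, 0, 0.12]}, {"fingers": -1, "delta_pos": [0, 0, 0], "dr": [0, 0, 0.12]}, {"fingers": -1, "delta_pos": [0, 0, 0], "dr": [0, 0, 0.12]}, {"fingers": -1, "delta_pos": [0, 0, 0], "dr": [0, 0, 0.12]}, {"fingers": -1, "delta_pos": [0, 0, 0], "dr": [0, 0, 0.12]}, {"fingers": -1, "delta_pos": [0, 0, 0], "dr": [0, 0, 0.12]}, {"fingers": -1, "delta_pos": [0, 0, 0], "dr": [0, 0, 0.1]}, {"fingers": -1, "delta_pos": [0, 0, 0], "dr": [0, 0, 0]}, {"fingers": -1, "delta_pos": [0, 0, 0], "dr": [0, 0, 0]}]}}

```text
time_s: 7.57
position: [0.5043, 0.3359, 0.1056]
orientation: [0.002, 0.893, 0.45, 0.0]
ft_force: [-1.5, -6.5, 9.9]
finger_gap: 0.013
```

```bash
python3 - <<'E'
from h import *
s=sense();print(s['q'][5],s['q'][0],s['ft_force'],s['moment'],s['finger_gap']); rel([.503,.3383,.1],Rtool(133.7-80.2))
E
```

```text
1.228025031323727 0.5897327356033517 [-1.48824157 -6.49331171  9.86051144] [-1.39318474  0.40693779  0.05261161] 0.0130053253771221
dr [ 0.005  0.002 -0.002] | shift after turn [ 0.006 -0.013  0.028] | shift before turn [ 0.006 -0.013  0.028]
```

{"fn": "apply_moves", "kwargs": {"motion": [{"fingers": 0.2, "delta_pos": [0, 0, 0], "dr": [0, 0, 0]}, {"fingers": 0.2, "delta_pos": [0, 0, 0], "dr": [0, 0, 0]}, {"fingers": 0.2, "delta_pos": [0, 0, 0], "dr": [0, 0, 0]}, {"fingers": 0.2, "delta_pos": [0, 0, 0], "dr": [0, 0, 0]}, {"fingers": 0, "delta_pos": [0, 0, -0.15], "dr": [0, 0, 0]}, {"fingers": 0, "delta_pos": [0, 0, -0.2], "dr": [0, 0, 0]}, {"fingers": 0, "delta_pos": [0, 0, -0.2], "dr": [0, 0, 0]}, {"fingers": 0, "delta_pos": [0, 0, -0.15], "dr": [0, 0, 0]}, {"fingers": 0, "delta_pos": [0, 0, 0], "dr": [0, 0, 0]}, {"fingers": 0, "delta_pos": [0, 0, 0], "dr": [0, 0, 0]}]}}

```text
time_s: 8.4
position: [0.5052, 0.3391, 0.2461]
orientation: [-0.0, 0.893, 0.45, 0.003]
ft_force: [0.2, 0.2, 0.4]
finger_gap: 0.0427
```

```bash
python3 - <<'E'
from h import *
snap('wrist','w2'); s=sense();print(s['q'],s['ft_force'],s['finger_gap'])
for a in (-13.3,166.7):
  rel([.5577,.0103,.24],Rtool(a))
E
```

```text
[5.90998759e-01 4.03253184e-01 6.31599659e-02 1.22940752e+00
 2.11644811e-05 1.22790401e+00] [-0.61909567  0.12340604  0.28895105] 0.04280706502562185
dr [-0.    -0.002  1.485] | shift after turn [0.638 1.534 0.02 ] | shift before turn [-1.159  1.191  0.019]
dr [ 2.000e-03 -0.000e+00 -2.515e+00] | shift after turn [-0.638 -1.534  0.02 ] | shift before turn [-1.159  1.191  0.019]
```

View pics/w2.png

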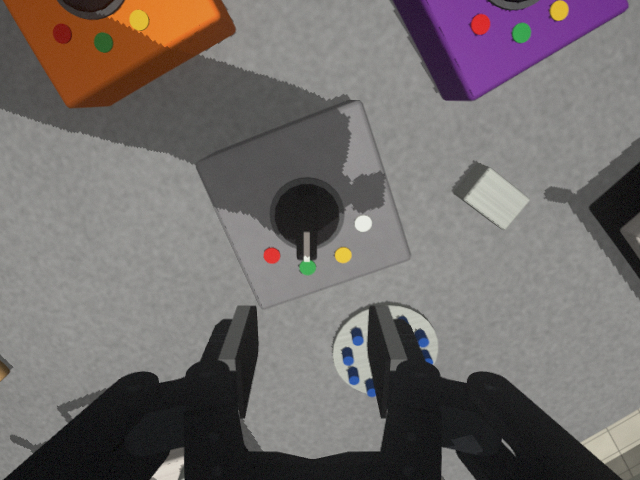

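The pointer (307,240) is on green (307,267). Next, the handle.

{"fn": "apply_moves", "kwargs": {"motion": [{"fingers": 0, "delta_pos": [0, 0, 0], "dr": [0, 0, 0.15]}, {"fingers": 0, "delta_pos": [0, 0, 0], "dr": [0, 0, 0.15]}, {"fingers": 0, "delta_pos": [0, 0, 0], "dr": [0, 0, 0.15]}, {"fingers": 0, "delta_pos": [0, 0, 0], "dr": [0, 0, 0.15]}, {"fingers": 0, "delta_pos": [0, 0, 0], "dr": [0, 0, 0.15]}, {"fingers": 0, "delta_pos": [0, 0, 0], "dr": [0, 0, 0.15]}, {"fingers": 0, "delta_pos": [0, 0, 0], "dr": [0, 0, 0.15]}, {"fingers": 0, "delta_pos": [0, 0, 0], "dr": [0, 0, 0.15]}, {"fingers": 0, "delta_pos": [0, 0, 0], "dr": [0, 0, 0.15]}, {"fingers": 0, "delta_pos": [0, 0, 0], "dr": [0, 0, 0.135]}]}}

```text
time_s: 9.28
position: [0.5027, 0.3373, 0.241]
orientation: [0.002, 0.993, -0.119, -0.002]
ft_force: [0.2, -0.0, 1.4]
finger_gap: 0.0428
```

{"fn": "apply_moves", "kwargs": {"motion": [{"fingers": 0, "delta_pos": [0.06, 0.15, 0], "dr": [0, 0, 0]}, {"fingers": 0, "delta_pos": [0.06, 0.15, 0], "dr": [0, 0, 0]}, {"fingers": 0, "delta_pos": [0.06, 0.15, 0], "dr": [0, 0, 0]}, {"fingers": 0, "delta_pos": [0.06, 0.15, 0], "dr": [0, 0, 0]}, {"fingers": 0, "delta_pos": [0.06, 0.15, 0], "dr": [0, 0, 0]}, {"fingers": 0, "delta_pos": [0.06, 0.15, 0], "dr": [0, 0, 0]}, {"fingers": 0, "delta_pos": [0.06, 0.15, 0], "dr": [0, 0, 0]}, {"fingers": 0, "delta_pos": [0.06, 0.15, 0], "dr": [0, 0, 0]}, {"fingers": 0, "delta_pos": [0.06, 0.15, 0], "dr": [0, 0, 0]}, {"fingers": 0, "delta_pos": [0.06, 0.15, 0], "dr": [0, 0, 0]}, {"fingers": 0, "delta_pos": [0.038, 0.03, 0.02], "dr": [0, 0, 0]}, {"fingers": 0, "delta_pos": [0, 0, 0], "dr": [0, 0, 0]}, {"fingers": 0, "delta_pos": [0, 0, 0], "dr": [0, 0, 0]}]}}

```text
time_s: 10.37
position: [0.5565, 0.0109, 0.2378]
orientation: [-0.0, 0.993, -0.117, -0.002]
ft_force: [-0.2, 0.4, -0.3]
finger_gap: 0.0428
```

```bash
python3 - <<'E'
from h import *
im=snap('wrist','w3'); s=sense();print(s['q'],s['ft_force'],s['finger_gap'])
print(proj('w3',[[.5577,.0103,.13]]))
rel([.5577,.0103,.13],Rtool(-13.3))
E
```

```text
[ 2.03898508e-02  3.20794218e-01 -7.76080368e-02  1.17544659e+00
  8.57321704e-04  1.82338282e+00] [-0.81979941 -0.23418505 -0.21957759] 0.042800670020534816
[[315.39435744 245.89207654]]
dr [-0.     0.004 -0.   ] | shift after turn [0.007 0.005 0.542] | shift before turn [0.009 0.005 0.542]
```

View pics/w3.png

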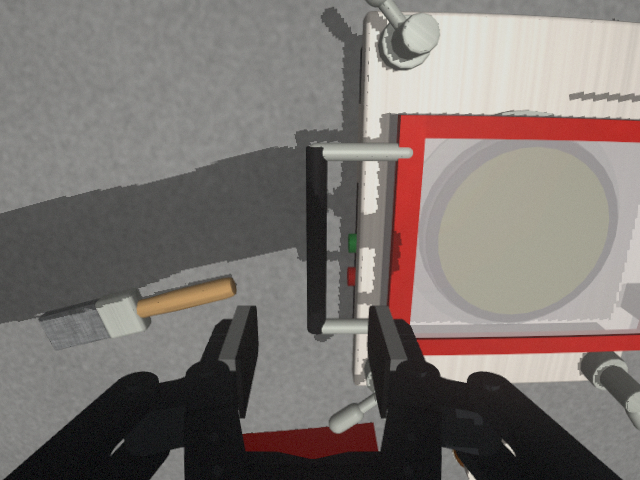

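The bar middle is at about (317,240), 1–4 mm from the prediction, so I descend and grip.

{"fn": "apply_moves", "kwargs": {"motion": [{"fingers": 0, "delta_pos": [0.008, 0.0, 0.1], "dr": [0, 0, 0]}, {"fingers": 0, "delta_pos": [0, 0, 0.12], "dr": [0, 0, 0]}, {"fingers": 0, "delta_pos": [0, 0, 0.12], "dr": [0, 0, 0]}, {"fingers": 0, "delta_pos": [0, 0, 0.1], "dr": [0, 0, 0]}, {"fingers": 0, "delta_pos": [0, 0, 0.07], "dr": [0, 0, 0]}, {"fingers": 0, "delta_pos": [0, 0, 0.04], "dr": [0, 0, 0]}, {"fingers": 0, "delta_pos": [0, 0, 0], "dr": [0, 0, 0]}, {"fingers": -1, "delta_pos": [0, 0, 0], "dr": [0, 0, 0]}, {"fingers": -1, "delta_pos": [0, 0, 0], "dr": [0, 0, 0]}, {"fingers": -1, "delta_pos": [0, 0, 0], "dr": [0, 0, 0]}, {"fingers": -1, "delta_pos": [0, 0, 0], "dr": [0, 0, 0]}, {"fingers": -1, "delta_pos": [0, 0, 0], "dr": [0, 0, 0]}, {"fingers": -1, "delta_pos": [0, 0, 0], "dr": [0, 0, 0]}], "newtons": 40}}

```text
time_s: 11.5
position: [0.5586, 0.0113, 0.131]
orientation: [-0.001, 0.993, -0.116, -0.0]
ft_force: [-4.3, 3.1, 6.3]
finger_gap: 0.0106
```

```bash
python3 - <<'E'
from h import *
p,R,s=cur();print(p,s['ft_force'],s['moment'],s['finger_gap'])
# arc in tool axes from shut to 45 deg
for n in (8,16):
  t=np.linspace(0,np.pi/4,n+1); x=.235*(1-np.cos(t)); z=-.235*np.sin(t)
  print(np.c_[np.diff(x),np.diff(z)].round(4)/.2)
E
```

```text
[0.55858691 0.01125451 0.13096784] [-4.27072231  3.14412817  6.28564739] [0.6826707  0.87707734 0.02363134] 0.010563285161377778
[[ 0.0055 -0.115 ]
 [ 0.017  -0.114 ]
 [ 0.028  -0.112 ]
 [ 0.039  -0.1085]
 [ 0.0495 -0.104 ]
 [ 0.0595 -0.099 ]
 [ 0.0685 -0.0925]
 [ 0.0775 -0.0855]]
[[ 0.0015 -0.0575]
 [ 0.004  -0.0575]
 [ 0.007  -0.057 ]
 [ 0.01   -0.057 ]
 [ 0.0125 -0.0565]
 [ 0.0155 -0.0555]
 [ 0.018  -0.055 ]
 [ 0.021  -0.054 ]
 [ 0.0235 -0.0525]
 [ 0.026  -0.0515]
 [ 0.0285 -0.05  ]
 [ 0.031  -0.0485]
 [ 0.033  -0.047 ]
 [ 0.0355 -0.0455]
 [ 0.0375 -0.0435]
 [ 0.04   -0.042 ]]
```

{"fn": "apply_moves", "kwargs": {"motion": [{"fingers": -1, "delta_pos": [0.0015, 0, -0.0575], "dr": [0, 0, 0]}, {"fingers": -1, "delta_pos": [0.004, 0, -0.0575], "dr": [0, 0, 0]}, {"fingers": -1, "delta_pos": [0.007, 0, -0.057], "dr": [0, 0, 0]}, {"fingers": -1, "delta_pos": [0.01, 0, -0.057], "dr": [0, 0, 0]}, {"fingers": -1, "delta_pos": [0.0125, 0, -0.0565], "dr": [0, 0, 0]}, {"fingers": -1, "delta_pos": [0.0155, 0, -0.0555], "dr": [0, 0, 0]}, {"fingers": -1, "delta_pos": [0.018, 0, -0.055], "dr": [0, 0, 0]}, {"fingers": -1, "delta_pos": [0.021, 0, -0.054], "dr": [0, 0, 0]}, {"fingers": -1, "delta_pos": [0, 0, 0], "dr": [0, 0, 0]}]}}

```text
time_s: 12.25
position: [0.5753, 0.0073, 0.2215]
orientation: [-0.001, 0.993, -0.116, -0.001]
ft_force: [-5.5, 4.2, 0.8]
finger_gap: 0.0101
```

```bash
python3 - <<'E'
from h import *
p,R,s=cur();print(p,s['ft_force'],s['moment'],s['finger_gap'])
E
```

```text
[0.57531853 0.00726571 0.22151287] [-5.51518219  4.15301428  0.78743373] [ 0.80944834  1.26734007 -0.02794692] 0.010089997162102056
```

{"fn": "apply_moves", "kwargs": {"motion": [{"fingers": -1, "delta_pos": [0.0235, 0, -0.0525], "dr": [0, 0, 0]}, {"fingers": -1, "delta_pos": [0.026, 0, -0.0515], "dr": [0, 0, 0]}, {"fingers": -1, "delta_pos": [0.0285, 0, -0.05], "dr": [0, 0, 0]}, {"fingers": -1, "delta_pos": [0.031, 0, -0.0485], "dr": [0, 0, 0]}, {"fingers": -1, "delta_pos": [0.033, 0, -0.047], "dr": [0, 0, 0]}, {"fingers": -1, "delta_pos": [0.0355, 0, -0.0455], "dr": [0, 0, 0]}, {"fingers": -1, "delta_pos": [0.0375, 0, -0.0435], "dr": [0, 0, 0]}, {"fingers": -1, "delta_pos": [0.04, 0, -0.042], "dr": [0, 0, 0]}, {"fingers": -1, "delta_pos": [0, 0, 0], "dr": [0, 0, 0]}, {"fingers": -1, "delta_pos": [0, 0, 0], "dr": [0, 0, 0]}, {"fingers": -1, "delta_pos": [0, 0, 0], "dr": [0, 0, 0]}]}}

```text
time_s: 13.17
position: [0.6222, -0.0038, 0.2978]
orientation: [-0.001, 0.993, -0.116, -0.003]
ft_force: [-12.1, 5.6, 9.9]
finger_gap: 0.0102
```

```bash
python3 - <<'E'
from h import *
p,R,s=cur();print(p,s['ft_force'],s['moment'],s['finger_gap'])
for k in (-.004,-.002,0): # bar along tool z relative to TCP
  b=p+R[:,2]*k; print('angle',np.degrees(np.arctan2(b[2]-.13,np.linalg.norm(b[:2]-[.7863,-.0432]))))
snap('scene','s1');snap('top','t1')
im=load('s1')['im'][120:400,140:420]; im2=load('t1')['im'][80:280,240:440]
cv2.imwrite('pics/v.png',np.hstack([cv2.resize(im,(400,400),interpolation=3),cv2.resize(im2,(400,400),interpolation=3)])[:,:,::-1])
E
```

```text
[ 0.62223623 -0.00378302  0.29779716] [-12.07967986   5.60773438   9.94506162] [1.05000563 2.59452712 0.00920267] 0.010230029236550137
angle 45.5198014476864
angle 45.18228776390957
angle 44.84077427430101
```

View pics/v.png

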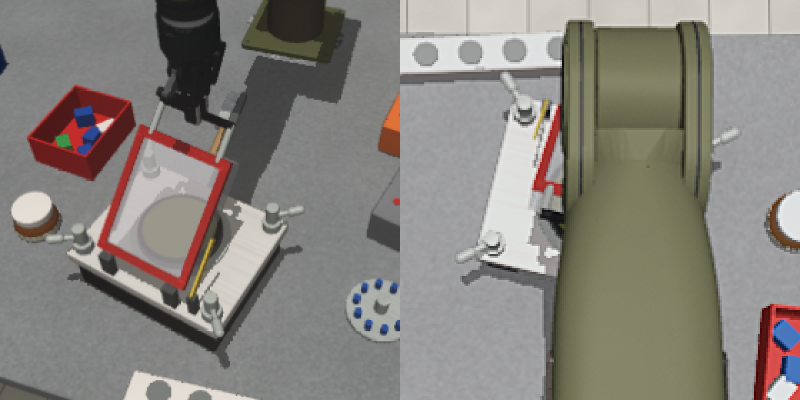

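```bash
python3 - <<'E'
from h import *
H=np.array([.7863,-.0432,.13]);a=-.232;ex=np.array([np.cos(a),np.sin(a),0]);ey=np.array([-np.sin(a),np.cos(a),0]);ez=np.array([0,0,1.])
im=load('s1')['im'];hsv=cv2.cvtColor(im,cv2.COLOR_RGB2HSV)
m=(cv2.inRange(hsv,(0,120,60),(7,255,255))|cv2.inRange(hsv,(173,120,60),(180,255,255)));z=np.zeros_like(m);z[200:325,205:305]=m[200:325,205:305]
n,l,s,c=cv2.connectedComponentsWithStats(z);i=1+s[1:,4].argmax();q=cv2.approxPolyDP(cv2.convexHull(cv2.findNonZero((l==i).astype(np.uint8))),4,True)[:,0];print('hull',q.tolist())
for t in (43,45,47):
  r=np.radians(t);u=-np.cos(r)*ex+np.sin(r)*ez
  print(t,proj('s1',[H+d*u+w*ey for d,w in((.19,.075),(.19,-.075),(.235,.058),(.235,-.058),(0,.075))]).round(1).tolist())
# gauge arm: yellow pixels, ends on its plane, vs. red frame +y edge
y=cv2.inRange(hsv,(20,110,80),(33,255,255));z=np.zeros_like(y);z[275:340,260:300]=y[275:340,260:300];pts=np.argwhere(z)[:,::-1].astype(float)
def angle(uv,w):
  o,d=ray('s1',uv);k=((H+w*ey-o)@ey)/(d@ey);P=o+d*k[:,None]-H;return np.c_[-(P@ex),P[:,2],np.degrees(np.arctan2(P[:,2],-(P@ex)))]
e=pts[[pts[:,1].argmin(),pts[:,1].argmax()]];print('gauge px',e,len(pts))
for w in(.085,.09,.095):print(angle(e,w).round(3).tolist())
E
```

```text
hull [[302, 234], [267, 323], [208, 291], [238, 207]]
43 [[301.6, 233.8], [238.2, 206.9], [302.3, 208.8], [252.8, 188.9], [267.0, 323.8]]
45 [[300.3, 233.7], [236.6, 206.6], [300.7, 208.4], [250.8, 188.4], [267.0, 323.8]]
47 [[298.9, 233.7], [234.8, 206.4], [299.1, 208.2], [248.8, 188.0], [267.0, 323.8]]
gauge px [[287. 287.]
 [273. 328.]] 161
[[0.063, 0.054, 40.403], [0.004, -0.014, -73.339]]
[[0.056, 0.066, 49.451], [-0.002, -0.001, -146.275]]
[[0.049, 0.078, 57.593], [-0.008, 0.012, 121.796]]
```

```bash
python3 - <<'E'
from h import *
H=np.array([.7863,-.0432,.13]);a=-.232;ex=np.array([np.cos(a),np.sin(a),0]);ey=np.array([-np.sin(a),np.cos(a),0]);ez=np.array([0,0,1.])
def hull(n,box,eps=4):
  hsv=cv2.cvtColor(load(n)['im'],cv2.COLOR_RGB2HSV);x0,y0,x1,y1=box
  m=(cv2.inRange(hsv,(0,120,60),(7,255,255))|cv2.inRange(hsv,(173,120,60),(180,255,255)));z=np.zeros_like(m);z[y0:y1,x0:x1]=m[y0:y1,x0:x1]
  n,l,s,c=cv2.connectedComponentsWithStats(z);i=1+s[1:,4].argmax();return cv2.approxPolyDP(cv2.convexHull(cv2.findNonZero((l==i).astype(np.uint8))),eps,True)[:,0].tolist()
def pr(n,t):
  r=np.radians(t);u=-np.cos(r)*ex+np.sin(r)*ez;w=np.sin(r)*ex+np.cos(r)*ez
  return proj(n,[H+d*u+y*ey+h*w for h in (0,-.026) for d,y in((.19,.075),(.19,-.075),(0,.075),(0,-.075))]).round(1).tolist()
print('s0',hull('scene0',(205,230,320,330)));print(proj and pr('scene0',0))
print('s1',hull('s1',(200,200,305,325)));[print(t,pr('s1',t)) for t in (43,45)]
im=snap('wrist','w4')
E
```

```text
s0 [[315, 257], [268, 323], [209, 291], [259, 233]]
[[314.7, 258.3], [258.6, 233.5], [267.0, 323.8], [206.9, 292.4], [314.7, 265.6], [259.6, 240.9], [268.1, 330.4], [209.2, 299.4]]
s1 [[302, 234], [267, 323], [208, 291], [238, 207]]
43 [[301.6, 233.8], [238.2, 206.9], [267.0, 323.8], [206.9, 292.4], [306.4, 234.5], [244.4, 208.2], [272.7, 321.9], [213.8, 291.5]]
45 [[300.3, 233.7], [236.6, 206.6], [267.0, 323.8], [206.9, 292.4], [305.3, 233.9], [243.0, 207.6], [272.8, 321.5], [214.0, 291.1]]
```

View pics/w4.png

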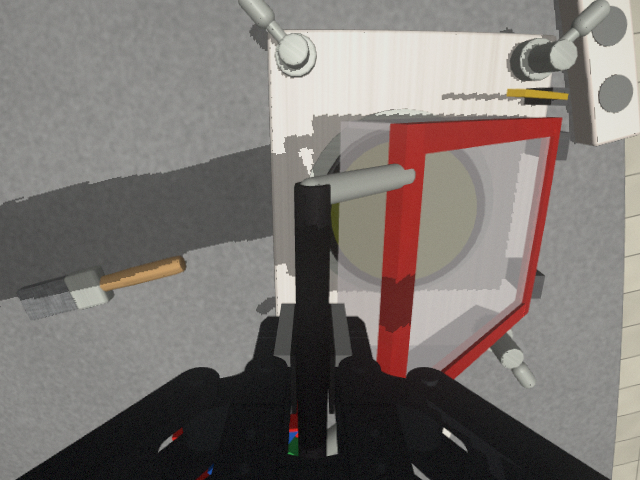

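```bash
python3 - <<'E'
from h import *
H=np.array([.7863,-.0432,.13]);a=-.232;ex=np.array([np.cos(a),np.sin(a),0]);ey=np.array([-np.sin(a),np.cos(a),0]);ez=np.array([0,0,1.])
hsv=cv2.cvtColor(load('w4')['im'],cv2.COLOR_RGB2HSV)
m=cv2.inRange(hsv,(0,120,60),(7,255,255))|cv2.inRange(hsv,(173,120,60),(180,255,255));m[:,:370]=0
n,l,s,c=cv2.connectedComponentsWithStats(m);i=1+s[1:,4].argmax();print(cv2.approxPolyDP(cv2.convexHull(cv2.findNonZero((l==i).astype(np.uint8))),4,True)[:,0].tolist())
for t in (42,43,44,45,46):
  r=np.radians(t);u=-np.cos(r)*ex+np.sin(r)*ez
  print(t,proj('w4',[H+d*u+y*ey for d,y in((.19,.075),(0,.075),(.235,.058),(.19,-.03))]).round(1).tolist())
# fit t from scene front-edge corners, and bar end by stereo
def tri(A,B):
  (o1,d1),(o2,d2)=A,B;d1=d1[0];d2=d2[0];M=np.c_[d1,-d2];k=np.linalg.lstsq(M,o2-o1,rcond=None)[0];P,Q=o1+k[0]*d1,o2+k[1]*d2;return (P+Q)/2,np.linalg.norm(P-Q)
P,g=tri(ray('s1',[[302,234]]),ray('w4',[[390,125]]))
v=P-H;print('corner',P,'gap',g,'pol',v@ex,v@ey,v[2],'ang',np.degrees(np.arctan2(v[2],-v@ex)),'r',np.hypot(v[2],v@ex))
E
```

```text
[[561, 118], [527, 312], [453, 379], [383, 372], [376, 361], [390, 125]]
42 [[384.3, 124.2], [555.1, 117.9], [295.9, 180.9], [371.6, 354.4]]
43 [[391.1, 124.6], [555.1, 117.9], [304.0, 182.6], [377.0, 357.4]]
44 [[398.1, 125.0], [555.1, 117.9], [312.6, 184.4], [382.6, 360.4]]
45 [[405.5, 125.4], [555.1, 117.9], [321.7, 186.2], [388.5, 363.5]]
46 [[413.1, 125.8], [555.1, 117.9], [331.4, 188.1], [394.5, 366.5]]
corner [0.66791703 0.06203    0.25877156] gap 0.0008933095982572706 pol -0.13940625329830947 0.07519159682347976 0.12877156156431635 ang 42.729104260792745 r 0.18977939436720978
```

Both views put the guard at about 43–43.5°, because the bar rolled about 5 mm down the pads while turning. I'll raise it slightly and measure again.

{"fn": "apply_moves", "kwargs": {"motion": [{"fingers": -1, "delta_pos": [0.009, 0, -0.015], "dr": [0, 0, 0]}, {"fingers": -1, "delta_pos": [0.009, 0, -0.015], "dr": [0, 0, 0]}, {"fingers": -1, "delta_pos": [0, 0, 0], "dr": [0, 0, 0]}, {"fingers": -1, "delta_pos": [0, 0, 0], "dr": [0, 0, 0]}, {"fingers": -1, "delta_pos": [0, 0, 0], "dr": [0, 0, 0]}]}}

```text
time_s: 13.73
position: [0.6269, -0.0049, 0.3029]
orientation: [-0.001, 0.993, -0.116, -0.002]
ft_force: [-7.8, 4.8, 5.6]
finger_gap: 0.0106
```

```bash
cat > m.py <<'E'
from h import *
import sys
H=np.array([.7863,-.0432,.13]);a=-.232;ex=np.array([np.cos(a),np.sin(a),0]);ey=np.array([-np.sin(a),np.cos(a),0])
n=sys.argv[1]
if len(sys.argv)>2: S,W='s1','w4'
else: S,W='s'+n,'w'+n; snap('scene',S);snap('wrist',W)
def red(n):
  hsv=cv2.cvtColor(load(n)['im'],cv2.COLOR_RGB2HSV);m=cv2.inRange(hsv,(0,120,60),(7,255,255))|cv2.inRange(hsv,(173,120,60),(180,255,255))
  if n[0]=='s': m[:200]=0;m[325:]=0;m[:,:200]=0;m[:,310:]=0
  else: m[:,:370]=0
  k,l,s,c=cv2.connectedComponentsWithStats(m);i=1+s[1:,4].argmax();return cv2.approxPolyDP(cv2.convexHull(cv2.findNonZero((l==i).astype(np.uint8))),4,True)[:,0].astype(float)
def corner(q,guess): return q[np.linalg.norm(q-guess,axis=1).argmin()]
qs,qw=red(S),red(W)
cs=corner(qs,(301,234));cw=corner(qw,(392,124));hs=corner(qs,(267,323));hw=corner(qw,(561,118))
def tri(A,B):
  o1,d1=ray(S,[A]);o2,d2=ray(W,[B]);d1=d1[0];d2=d2[0];k=np.linalg.lstsq(np.c_[d1,-d2],o2-o1,rcond=None)[0];P,Q=o1+k[0]*d1,o2+k[1]*d2;return (P+Q)/2,np.linalg.norm(P-Q)
C,g=tri(cs,cw);B,g2=tri(hs,hw)
for nm,v in(('from H',C-H),('from seen back corner',C-B)): print(nm,'len',np.linalg.norm([v@ex,v[2]]).round(4),'ang',np.degrees(np.arctan2(v[2],-v@ex)).round(2))
print(cs,cw,hs,hw,'gaps',g,g2,'back corner pol',((B-H)@ex,(B-H)@ey,B[2]))
def fit(n,px,col=0):
  ts=np.radians(np.arange(35,55,.05));u=proj(n,[H+.19*(-np.cos(t)*ex+[0,0,np.sin(t)])+.075*ey for t in ts]);return np.degrees(ts[np.abs(u[:,0]-px[0]).argmin()])
print('scene only',fit(S,cs),'wrist only',fit(W,cw))
p,R,s=cur();print(p,'acos',np.degrees(np.arccos(-(p-H)@ex/.235)),s['ft_force'],s['finger_gap'],s['time_s'])
E
python3 m.py 4 old; python3 m.py 5
```

```text
from H len 0.1898 ang 42.73
from seen back corner len 0.187 ang 41.32
[302. 234.] [390. 125.] [267. 323.] [561. 118.] gaps 0.0008933095982572706 0.0009686815324285481 back corner pol (np.float64(0.0010586705858648482), np.float64(0.07567439513855152), np.float64(0.13528772424812888))
scene only 42.29999999999959 wrist only 42.849999999999554
[ 0.62692002 -0.00490809  0.30286447] acos 45.77265348061015 [-7.78118305  4.78726057  5.56295797] 0.010562289975517529 13.7333
from H len 0.1896 ang 44.45
from seen back corner len 0.1867 ang 42.99
[301. 234.] [387. 124.] [267. 323.] [550. 117.] gaps 0.0008774447582369215 0.0008354972825710098 back corner pol (np.float64(0.001150534778779724), np.float64(0.07583428192571517), np.float64(0.13551532648258238))
scene only 43.8499999999995 wrist only 44.599999999999454
[ 0.62690125 -0.00490514  0.30280497] acos 45.76620395505582 [-8.90365761  3.34990158  6.01674642] 0.009990546466260294 13.8333
```

```bash
cat > l.py <<'E'
from h import *
import sys
ims=sys.argv[1:]
a=-.232;ey=np.array([-np.sin(a),np.cos(a),0]);ex=np.array([np.cos(a),np.sin(a),0])
def ang(n,p,q):
  o,d=ray(n,[p,q]);v=np.cross(np.cross(d[0],d[1]),ey);v*=np.sign(v[2]);return np.degrees(np.arctan2(v[2],-v@ex)).round(2)
def line(pts):
  vx,vy,x,y=cv2.fitLine(np.float32(pts),cv2.DIST_HUBER,0,.01,.01).ravel();return lambda yy:(x+(yy-y)*vx/vy,yy)
for n in ims:
  im=load(n)['im'].astype(float)
  red=im[:,:,0]-(im[:,:,1]+im[:,:,2])/2
  if n!='scene0':
    pts=[]
    for y in range(242,316):
      x0=int(round(301+(y-234)*(267-301)/89)); r=red[y,x0-6:x0+7]; mx=r[:8].max(); k=[i for i in range(len(r)-1) if r[i]>mx/2>=r[i+1]]
      if k: i=k[-1]; pts.append((x0-6+i+(r[i]-mx/2)/(r[i]-r[i+1]),y))
    f=line(pts);res=[p[0]-f(p[1])[0] for p in pts];print(n,'red edge',ang(n,f(240),f(318)),len(pts),np.std(res),f(234),f(323))
  yel=np.clip((im[:,:,0]+im[:,:,1])/2-im[:,:,2]-35,0,None);pts=[]
  for y in range(290,323):
    xc=286-(y-290)*14/41; s=slice(int(xc)-6,int(xc)+8); w=yel[y,s]
    if w.sum()>40: pts.append(((w*np.arange(s.start,s.stop)).sum()/w.sum(),y))
  f=line(pts);print(n,'gauge',ang(n,f(290),f(322)),len(pts),np.std([p[0]-f(p[1])[0] for p in pts]),f(290),f(322))
E
python3 l.py scene0 s1 s5
```

```text
scene0 gauge 37.33 33 0.7765363211291779 (np.float32(286.2693), 290) (np.float32(272.65625), 322)
s1 red edge 43.71 74 0.1380444652754038 (np.float32(301.51022), 234) (np.float32(267.78427), 323)
s1 gauge 48.42 33 0.2501281785873495 (np.float32(286.21707), 290) (np.float32(275.12582), 322)
s5 red edge 45.47 74 0.14282514511087982 (np.float32(300.3504), 234) (np.float32(267.79358), 323)
s5 gauge 46.41 33 0.21187807025187536 (np.float32(286.61212), 290) (np.float32(275.0516), 322)
```

{"fn": "apply_moves", "kwargs": {"motion": [{"fingers": -1, "delta_pos": [0, 0, 0], "dr": [0, 0, 0]}, {"fingers": -1, "delta_pos": [0, 0, 0], "dr": [0, 0, 0]}, {"fingers": -1, "delta_pos": [0, 0, 0], "dr": [0, 0, 0]}, {"fingers": -1, "delta_pos": [0, 0, 0], "dr": [0, 0, 0]}, {"fingers": -1, "delta_pos": [0, 0, 0], "dr": [0, 0, 0]}, {"fingers": -1, "delta_pos": [0, 0, 0], "dr": [0, 0, 0]}, {"fingers": -1, "delta_pos": [0, 0, 0], "dr": [0, 0, 0]}, {"fingers": -1, "delta_pos": [0, 0, 0], "dr": [0, 0, 0]}, {"fingers": -1, "delta_pos": [0, 0, 0], "dr": [0, 0, 0]}, {"fingers": -1, "delta_pos": [0, 0, 0], "dr": [0, 0, 0]}]}}

```text
time_s: 14.67
position: [0.6269, -0.0049, 0.3028]
orientation: [-0.001, 0.993, -0.116, -0.002]
ft_force: [-7.9, 4.3, 5.0]
finger_gap: 0.0102
```

```bash
python3 m.py 6; python3 l.py s6; python3 - <<'E'
from h import *
snap('top','t6')
a=load('t6')['im'][220:290,160:240];b=load('s6')['im'][180:345,180:360]
cv2.imwrite('pics/v6.png',np.hstack([cv2.resize(a,(370,400),interpolation=2),cv2.resize(b,(430,400),interpolation=2)])[:,:,::-1])
E
```

```text
from H len 0.1896 ang 44.44
from seen back corner len 0.1867 ang 43.0
[301. 234.] [387. 124.] [267. 323.] [550. 117.] gaps 0.0008650220879392931 0.0008212063013494134 back corner pol (np.float64(0.0011322830465706635), np.float64(0.07582675847639814), np.float64(0.1354786863325838))
scene only 43.8499999999995 wrist only 44.599999999999454
[ 0.62689024 -0.00492544  0.30281904] acos 45.76414956604245 [-7.70182061  3.45242536  5.48989725] 0.010285838700513429 14.7667
s6 red edge 45.41 74 0.1395203506370952 (np.float32(300.37796), 234) (np.float32(267.7794), 323)
s6 gauge 46.41 33 0.21410179720418676 (np.float32(286.60596), 290) (np.float32(275.0439), 322)
```

View pics/v6.png

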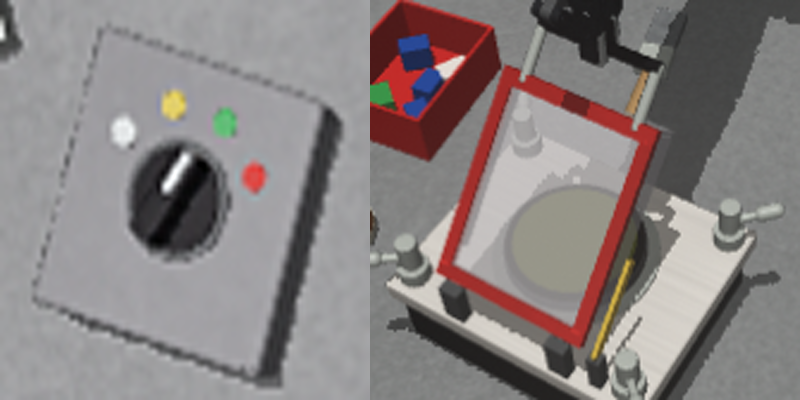

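```bash
python3 -c "
from station import *
print(job_done())"
```

```text
the job is handed in; nothing more can be done
None
```

I turned the selector from white to green while the guard was shut. Then I lifted the guard by its bar to about 45° and handed the job in at about 15 s with the gripper still holding it.

- **Selector:** a wrist picture taken after I let go shows the pointer in line with the green mark. The last top view agrees.
- **Guard angle:** my measurements scatter by about 3° and average a little under 45°.

  | Check | Angle |
  |---|---|
  | Frame-edge line | 45.4° |
  | Gripper position | 45.8° |
  | Front corner from two views | 44.4° |
  | Wrist view alone | 44.6° |
  | Scene view alone | 43.9° |
  | Corner relative to the seen back corner | 43.0° |

  The yellow gauge arm itself read 46.4–48.4° from the last three pictures, and 37° in an unreliable fit to the first one. It is too short in the picture to judge finely, but by eye the frame looks parallel to it.
- **Correction:** after the first lift the guard measured about 43°, because the bar had rolled slightly between the pads. I raised it about 1.7° to correct that.
- **Hold:** the guard stayed still for about 1 s before handing in. The force readings I took stayed below about 17 N.
- **Other things:** I touched nothing else on the bench. I did not measure the bystanders again at the end.

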